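Weight the primed boards to dry flat

ROBOT

A 6-joint arm with a two-finger parallel gripper is mounted at the origin on the work surface. World frame = base frame: x ahead of the robot, y to its left, z up, the work surface at z = 0. Lengths are in m, angles in rad, forces in N, time in s.
With the tool pointing down it reaches from about 0.275 to 0.875 m from the base axis. Payload 12.5 kg.
Tool frame: the origin (TCP) lies on the centre line of the jaws, within the pads' length; the fingertips stand r.finger_overhang ahead of it and the grasp point (between the pads) lies 3 mm ahead of it (r.finger_overhang is the distance from the TCP to the fingertips, in m); z points along the fingers, y is the line along which they close (so a half turn about z gives the same grasp; the last joint's range is limited). The gripper opens to 85 mm and grips with 20 to 120 N. Pads are 22 mm wide; open, the fingers measure 114 mm over their backs; the gripper's body (76 mm by 85 mm) begins 54 mm behind the grasp point. The pads swing forward as they close: fully open they stand 13 mm farther back than shut.
Start: joints at [-1.274, 0.351, 1.652, -0, 1.139, -0.085], TCP at [0.205, -0.51, 0.253] pointing down, gripper open.
Joint ranges: [-2.75, 2.75], [-0.79, 2.1], [0.01, 2.65], [-1.57, 4.71], [0.07, 3.14], [-2.87, 2.87]. Speed limits (rad/s): [2.22, 2.22, 2.79, 3.14, 3.14, 3.14].

INTERFACE

Orientations are given as a unit quaternion [x, y, z, w].
In Python, from cell import r, optics gives the robot as it stands. The module is installed in compiled form; this text tells all that it offers. Calls block until the motion is done:
- r.move_to(position, orientation): joint-space move of the TCP to a pose.
- r.move_linear(position, rot=None, vel=0.15): straight line of the TCP; rot=None keeps the orientation; vel is the mean speed in m/s.
- r.set_joints(angles): joint-space move.
- r.set_gripper(opening, squeeze=None): opening from 0.0 (shut) to 1.0 (fully open); squeeze is the grip in N (None keeps the last); returns when the fingers have stopped.
- r.sleep(seconds).
- r.inverse_kinematics(position, orientation): joint angles nearest the present ones, or None.
- optics.get_image(name): name is "scene" or "top" or "wrist"; returns a dict with "pixels" (420x560x3 uint8, red, green, blue), "depth" (420x560 float32, m along the optical axis (not along the pixel's ray), 0 where there is no reading), "fx", "fy", "cx", "cy" (pixels), "camera_from_world" (4x4, takes a point from world to camera coordinates); the wrist camera has in their place "mount" (4x4, takes a point from camera to tool coordinates, whose origin is the TCP and whose axes are the flange's). Camera axes: x right, y down, z forward; pixel columns grow to the right and rows downward; lengths in m; the calibration is good to about 2 mm. The wrist camera is an equidistant fisheye: a pixel r from the principal point sees the ray r / f radians off the axis. A picture is of the moment at which its call begins: read the wrist's pose just before it.
A pose or a line that the arm cannot do raises r.PlanningError and nothing moves.
- r.hand_in(): hands the job in; it is judged then, once.
Readings, each from a call of its own:
- r.current_t(): time.
- r.current_q(): joint angles.
- r.current_qvel(): joint speeds.
- r.current_effort(): joint torques, N m.
- r.current_tool_pos(): TCP position.
- r.current_ee_rot(): TCP orientation.
- r.current_contact_force(): force on the tool from outside, world axes, zero at the start.
- r.current_torque(): the same for the moment, N m.
- r.current_opening(): opening from 0.0 (shut) to 1.0 (fully open).
- r.current_finger_force(): force on a finger pad.
Only numpy, scipy, OpenCV 4.12 (cv2) and the standard library are available. Lean on these libraries where they do the work, as an engineer would, in place of code of your own. Each camera call takes 0.05 s, during which the arm holds its last target. There are 200 camera calls.

TASK

Pile all the white primed boards flat on the wooden squaring jig, each one snug against both its end batten and its two side posts so that the pile is square, then stand the full filler tins, lid up, on the top board as weights, well within the board's edges and each directly on the board. The tins all look alike: feel by lifting which are full, and put the empty ones in the grey waste crate. Leave the jar, the tub and the brush where they are.

Things in the scene. Friction and masses are not known exactly. Their poses are not given: they have to be found in the camera images.
- jig: fixed squaring jig, left or right: plywood base 230 x 130 x 18 mm (x, y, z), origin at the centre of its underside. An end batten across the base has its face at x = +90 mm (y -55 to +45); two side posts have their faces at y = +28 mm, at x = 64 to 84 and -84 to -64 mm; all rise to 78 mm above the origin. Between the posts the side is open for a finger
- jig_home (a point): point on top of the jig's base (18 mm above its origin; jig's axes) where the underside centre of the lowest board lies when home in the corner, its x along the jig's x; each next board lies 18 mm higher
- crate: fixed grey open waste crate, 170 x 170 mm outside, 50 mm tall, walls and floor 5 mm; origin at the centre of its underside
- board_a: one of two or three white-primed wooden boards, 180 x 56 x 18 mm (its x, y, z), 140 g, lying flat; origin at the centre of the underside. None if absent
- board_b: one of two or three white-primed wooden boards, 180 x 56 x 18 mm (its x, y, z), 140 g, lying flat; origin at the centre of the underside. None if absent
- board_c: one of two or three white-primed wooden boards, 180 x 56 x 18 mm (its x, y, z), 140 g, lying flat; origin at the centre of the underside. None if absent
- tin_a: one of three or four outwardly identical closed metal filler tins, 52 mm diameter, 50 mm tall, paper band, flat lid; origin at the centre of the underside, z up through the lid. A full one weighs 290 to 390 g, an empty one 55 to 90 g; only lifting tells which. One or two are full, one or two empty. None if absent
- tin_b: one of three or four outwardly identical closed metal filler tins, 52 mm diameter, 50 mm tall, paper band, flat lid; origin at the centre of the underside, z up through the lid. A full one weighs 290 to 390 g, an empty one 55 to 90 g; only lifting tells which. One or two are full, one or two empty. None if absent
- tin_c: one of three or four outwardly identical closed metal filler tins, 52 mm diameter, 50 mm tall, paper band, flat lid; origin at the centre of the underside, z up through the lid. A full one weighs 290 to 390 g, an empty one 55 to 90 g; only lifting tells which. One or two are full, one or two empty. None if absent
- tin_d: one of three or four outwardly identical closed metal filler tins, 52 mm diameter, 50 mm tall, paper band, flat lid; origin at the centre of the underside, z up through the lid. A full one weighs 290 to 390 g, an empty one 55 to 90 g; only lifting tells which. One or two are full, one or two empty. None if absent
- jar: bystander: amber glass jar with black lid, 72 mm diameter, 90 mm tall, standing beyond the work; origin at the centre of its underside
- tub: bystander: white plastic tub with yellow lid, 100 mm diameter, 97 mm tall, standing beyond the work; origin at the centre of its underside
- brush: bystander: flat paint brush 183 mm long, 50 mm wide, 16 mm tall, lying beyond the work; origin on its underside at the ferrule, bristles to +x, handle to -x
There are look-alikes about, which are no part of the job. Leave any black or pink look-alike of the tin_b alone.

How it is judged:
On the way:
1. all the boards lie in a square pile on the jig, home against batten and posts (x of board_a in the frame of jig between -0.006 and 0.006 m and y of board_a in the frame of jig between -0.006 and 0.006 m and z of board_a in the frame of jig between 0.012 and 0.06 m and angle between the x axis of each of board_a, board_b, board_c and the x axis of jig, either way round below 0.05 rad and angle between each of board_a, board_b, board_c's own z axis and vertical below 0.05 rad and linear speed of each of board_a, board_b, board_c below 0.02 m/s and x of board_b in the frame of jig between -0.006 and 0.006 m and y of board_b in the frame of jig between -0.006 and 0.006 m and z of board_b in the frame of jig between 0.012 and 0.06 m and x of board_c in the frame of jig between -0.006 and 0.006 m and y of board_c in the frame of jig between -0.006 and 0.006 m and z of board_c in the frame of jig between 0.012 and 0.06 m), for 0.2 s.
At the end, for the whole second after the job is handed in: every board lies flat in one pile on the jig, centre within 6 mm (x and y) and 0.05 rad of home; every full tin stands upright on the top board, within 68 mm along and 18 mm across of its middle; every empty tin is in the crate, below 60 mm; all at rest (all of step 1 and ((x of tin_a in the frame of jig between -0.068 and 0.068 m and y of tin_a in the frame of jig between -0.018 and 0.018 m and z of tin_a in the frame of jig between 0.048 and 0.082 m and angle between tin_a's own z axis and vertical below 0.1 rad and contact force between tin_a and anything else above 1.8 N) or (x of tin_a in the frame of crate between -0.085 and 0.085 m and y of tin_a in the frame of crate between -0.085 and 0.085 m and z of tin_a in the frame of crate between -0.005 and 0.06 m and contact force between tin_a and crate below 2 N)) and linear speed of each of tin_a, tin_b, tin_c, tin_d below 0.02 m/s and ((x of tin_b in the frame of jig between -0.068 and 0.068 m and y of tin_b in the frame of jig between -0.018 and 0.018 m and z of tin_b in the frame of jig between 0.048 and 0.082 m and angle between tin_b's own z axis and vertical below 0.1 rad and contact force between tin_b and anything else above 1.8 N) or (x of tin_b in the frame of crate between -0.085 and 0.085 m and y of tin_b in the frame of crate between -0.085 and 0.085 m and z of tin_b in the frame of crate between -0.005 and 0.06 m and contact force between tin_b and crate below 2 N)) and ((x of tin_c in the frame of jig between -0.068 and 0.068 m and y of tin_c in the frame of jig between -0.018 and 0.018 m and z of tin_c in the frame of jig between 0.048 and 0.082 m and angle between tin_c's own z axis and vertical below 0.1 rad and contact force between tin_c and anything else above 1.8 N) or (x of tin_c in the frame of crate between -0.085 and 0.085 m and y of tin_c in the frame of crate between -0.085 and 0.085 m and z of tin_c in the frame of crate between -0.005 and 0.06 m and contact force between tin_c and crate below 2 N)) and ((x of tin_d in the frame of jig between -0.068 and 0.068 m and y of tin_d in the frame of jig between -0.018 and 0.018 m and z of tin_d in the frame of jig between 0.048 and 0.082 m and angle between tin_d's own z axis and vertical below 0.1 rad and contact force between tin_d and anything else above 1.8 N) or (x of tin_d in the frame of crate between -0.085 and 0.085 m and y of tin_d in the frame of crate between -0.085 and 0.085 m and z of tin_d in the frame of crate between -0.005 and 0.06 m and contact force between tin_d and crate below 2 N))); the robot touches nothing.
It fails at once if the jar is shifted more than 25 mm (distance of jar from where it was at the start of the episode above 0.025 m).
It fails at once if the tub is shifted more than 25 mm (distance of tub from where it was at the start of the episode above 0.025 m).
It fails at once if the brush is shifted more than 25 mm (distance of brush from where it was at the start of the episode above 0.025 m).
Of board_a, board_b, board_c only 2 to 3 are there at a start; the rules pass over those that are not, and their reading is None.
Of tin_a, tin_b, tin_c, tin_d only 3 to 4 are there at a start; the rules pass over those that are not, and their reading is None.
At some moment in a run one of board_a, board_b, board_c may be knocked a few centimetres aside while the robot is not near it.
It also fails if it takes over 210 s, if anything falls off the work surface, if the arm or the gripper's body presses on something with over 40 N, if the wrist force passes 120 N, or if a joint passes its speed limit or range.

## Working session

There is one attempt and no reset: what is moved stays moved. The work goes in short steps, each a Python script; the robot and the scene stay as the last script left them, time stands still between calls to the robot, and variables do not carry over. Pictures are saved under pics/ and viewed, at most 14 in all, crops included, and the job is handed in when it is done.

```bash
mkdir -p pics; ls; python3 - <<'E'
from cell import r,optics
import cv2,numpy as np
for n in("scene","top"):
    d=optics.get_image(n); cv2.imwrite(f"pics/{n}0.png",d["pixels"][:,:,::-1]); np.savez(f"/tmp/{n}0.npz",**d)
    M=np.array(d["camera_from_world"]); print(n,d["fx"],d["fy"],d["cx"],d["cy"],(-M[:3,:3].T@M[:3,3]).round(3),M[:3,:3].round(2).tolist(),(d["depth"]>0).mean())
d=optics.get_image("wrist");print(d["fx"],d["cx"],d["cy"],np.array(d["mount"]).round(3).tolist());print(r.finger_overhang,r.current_ee_rot(),r.current_t())
E
```

```text
pics
scene 418.56848290146115 418.56848290146115 275.15479317226874 203.6715628754841 [1.455 0.075 0.754] [[-0.1, 0.99, 0.01], [0.65, 0.07, -0.75], [-0.75, -0.07, -0.66]] 0.9959778911564626
top 426.51486351401115 426.51486351401115 285.94775780352603 209.37962149396154 [0.434 0.019 1.194] [[-0.02, -1.0, 0.02], [-0.98, 0.02, -0.18], [0.18, -0.02, -0.98]] 0.9961181972789116
325.19226210127806 281.23527634005677 209.88984571959733 [[0.0, -0.947, -0.32, 0.082], [1.0, 0.0, 0.0, -0.0], [-0.0, -0.32, 0.947, -0.121], [0.0, 0.0, 0.0, 1.0]]
0.022 [ 9.81834720e-01  1.89737661e-01 -6.22064685e-05 -4.45242267e-04] 0.15
```

View pics/scene0.png

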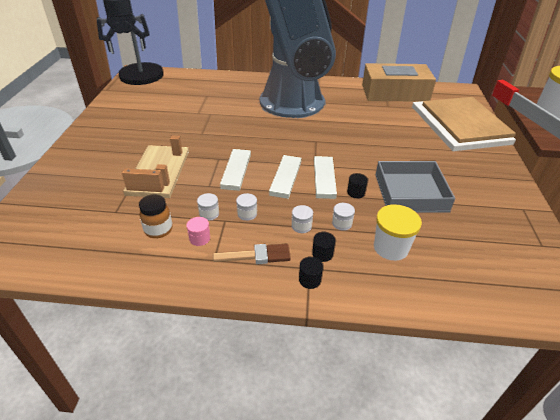

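View pics/top0.png

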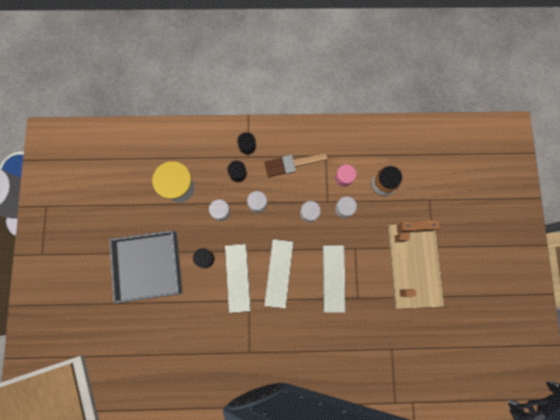

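The scene view shows the jig on the left (155,168), with the jar (155,215) in front of it, three boards (236,168), (286,175), (325,176), four white tins (208,207), (247,207), (302,218), (343,216) and the crate (413,186). In the top view the boards are at (237,278), (279,273), (334,279), the tins at (219,209), (257,200), (311,211), (346,207), the jig at (415,265) with its batten at (420,226) and posts at (402,237), (407,292), and the crate at (145,267). The pink and black tins are decoys.

```bash
cat > h.py <<'E'
import cv2,numpy as np
def cam(d):
    M=np.array(d["camera_from_world"]); return M[:3,:3],-M[:3,:3].T@M[:3,3]
def ray(d,u,v):
    R,c=cam(d); return c,R.T@np.array([(u-d["cx"])/d["fx"],(v-d["cy"])/d["fy"],1])
def plane(d,u,v,z):
    c,w=ray(d,u,v); return c+w*(z-c[2])/w[2]
def cloud(d):
    R,c=cam(d); v,u=np.mgrid[:420,:560]; D=d["depth"]
    P=np.stack([(u-d["cx"])/d["fx"]*D,(v-d["cy"])/d["fy"]*D,D],-1); return P@R+c
def tri(d1,p1,d2,p2):
    c1,a=ray(d1,*p1);c2,b=ray(d2,*p2); t=np.linalg.lstsq(np.stack([a,-b],1),c2-c1,rcond=None)[0]
    p,q=c1+a*t[0],c2+b*t[1]; return (p+q)/2,np.linalg.norm(p-q)
def blobs(m,lo,hi):
    n,l,s,c=cv2.connectedComponentsWithStats(m.astype(np.uint8)); return [(l==i,s[i,4],c[i]) for i in range(1,n) if lo<s[i,4]<hi]
def white(d):
    h=cv2.cvtColor(d["pixels"],cv2.COLOR_RGB2HSV); return (h[...,1]<60)&(h[...,2]>135)
def rect(m,d,z):
    """footprint on plane z: centre, long-axis angle, sizes"""
    c=max(cv2.findContours(m.astype(np.uint8),0,cv2.CHAIN_APPROX_NONE)[0],key=len)[:,0]
    P=np.array([plane(d,u,v,z)[:2] for u,v in c],np.float32)
    (x,y),(w,h),_=R=cv2.minAreaRect(P); b=cv2.boxPoints(R); e=[b[1]-b[0],b[2]-b[1]]; e=max(e,key=np.linalg.norm)
    a=np.arctan2(e[1],e[0]); a=(a+np.pi/2)%np.pi-np.pi/2
    return np.array([x,y]),a,sorted([w,h])
E
python3 - <<'E'
from h import *
T=dict(np.load("/tmp/top0.npz"));S=dict(np.load("/tmp/scene0.npz"))
PT,PS=cloud(T),cloud(S)
for n,d,P in(("top",T,PT),("scene",S,PS)):
    print(n,"table z",np.median(P[150:380][(abs(P[150:380,:,2])<.03)][:,2]).round(4))
    for m,a,c in blobs(white(d)&(P[...,2]>-.02)&(P[...,2]<.2)&(P[...,0]>.2)&(abs(P[...,1])<.5)&(P[...,0]<.9),60,3000):
        zm=np.median(P[m][:,2]); f=rect(m,d,zm); print(a,c.round(1),"z",zm.round(4),"rect",f[0].round(3),round(f[1],3),np.round(f[2],3))
# jig: height bands from depth
J=(PT[...,1]<-.22)&(PT[...,1]>-.5)&(PT[...,0]>.2)&(PT[...,0]<.62)
for lo,hi in((.01,.03),(.065,.09)):
  for m,a,c in blobs(J&(PT[...,2]>lo)&(PT[...,2]<hi),8,5000):
    zm=np.median(PT[m][:,2]);f=rect(m,T,zm);print("jig",lo,a,c.round(1),zm.round(4),f[0].round(4),round(f[1],3),np.round(f[2],3))
C=(PT[...,1]>.25)&(PT[...,1]<.6)&(PT[...,0]>.2)&(PT[...,0]<.62)&(PT[...,2]>.035)&(PT[...,2]<.065)
for m,a,c in blobs(C,30,9999): f=rect(m,T,.05);print("crate",a,c,f)
E
```

```text
top table z -0.0006
157 [288.8 163.1] z 0.015 rect [ 0.791 -0.02 ] 0.217 [0.027 0.05 ]
314 [256.3 200.1] z 0.0486 rect [0.676 0.072] 1.555 [0.05  0.052]
325 [346.2 205.6] z 0.0487 rect [ 0.657 -0.173] 1.529 [0.053 0.055]
316 [218.2 208.6] z 0.0486 rect [0.654 0.176] 0.005 [0.052 0.053]
321 [310.  210.2] z 0.049 rect [ 0.646 -0.074] 1.554 [0.05  0.055]
1443 [278.5 273.5] z 0.0169 rect [0.478 0.015] -0.142 [0.059 0.183]
1458 [237.2 278.2] z 0.0165 rect [0.468 0.128] 0.065 [0.059 0.183]
1463 [333.5 278.5] z 0.0171 rect [ 0.462 -0.136] -0.036 [0.06  0.182]
scene table z -0.0
829 [235.2 169.4] z 0.0175 rect [ 0.471 -0.132] -0.029 [0.062 0.2  ]
858 [284.8 176.5] z 0.0176 rect [0.488 0.017] -0.141 [0.061 0.199]
826 [324.6 177.2] z 0.0176 rect [0.478 0.129] 0.061 [0.058 0.199]
94 [420.1 167.2] z 0.0495 rect [0.449 0.403] 0.984 [0.111 0.222]
1230 [411.6 186. ] z 0.0051 rect [0.455 0.378] 0.114 [0.143 0.16 ]
439 [208.4 205.6] z 0.0462 rect [ 0.678 -0.168] 0.275 [0.052 0.105]
427 [247.1 205.6] z 0.0476 rect [ 0.668 -0.071] 0.135 [0.052 0.104]
419 [344.  214.8] z 0.0482 rect [0.676 0.176] -0.041 [0.053 0.1  ]
435 [302.8 217.5] z 0.048 rect [0.697 0.074] 0.07 [0.05  0.098]
286 [158.  227.5] z 0.0305 rect [ 0.748 -0.277] -1.03 [0.057 0.073]
741 [393.7 246.3] z 0.0441 rect [0.758 0.292] -0.312 [0.081 0.102]
199 [260.4 251.8] z 0.0158 rect [ 0.79  -0.018] 0.198 [0.029 0.052]
jig 0.01 3397 [415.6 269.2] 0.0177 [ 0.4931 -0.3603] 0.026 [0.133 0.228]
jig 0.065 332 [419.5 225.4] 0.0776 [ 0.5943 -0.362 ] -1.545 [0.023 0.104]
jig 0.065 82 [403.6 236.2] 0.0767 [ 0.5662 -0.3181] -1.489 [0.02  0.029]
jig 0.065 90 [409.2 292.6] 0.0769 [ 0.4196 -0.3222] 1.55 [0.018 0.029]
crate 684 [141.25      265.3128655] (array([0.50300014, 0.37179887]), np.float32(-1.4497819), [0.16951437294483185, 0.17289118468761444])
crate 293 [ 61.84641638 377.93856655] (array([0.23116672, 0.56225955]), np.float32(-1.5389946), [0.05625595152378082, 0.06230597570538521])
```

```bash
cat >> h.py <<'E'
from cell import r,optics
JIG=np.array([.4931,-.3603]);JA=.026; CR=np.array([.503,.372])
JX=np.array([np.cos(JA),np.sin(JA)]);JY=np.array([-JX[1],JX[0]])
def q(a):
    a=(a+np.pi/2)%np.pi-np.pi/2; return [np.cos(a/2),np.sin(a/2),0,0]
def F(n=3):
    f=[]
    for _ in range(n): f.append(r.current_contact_force()); r.sleep(.02)
    return np.mean(f,0)
def go(xy,z,a): # joint move, down-pointing; closing line at a+90deg
    r.move_to([*xy,z],q(a))
def lin(xy,z,vel=.15): r.move_linear([*xy,z],vel=vel)
def push(dirn,lim,force,step=.001):
    f0=F(); d=np.append(dirn,0)if len(dirn)==2 else np.array(dirn,float); s=0
    while s<lim:
        r.move_linear(np.array(r.current_tool_pos())+d*step if s==0 else p0+d*(s+step),vel=.02)
        if s==0: p0=np.array(r.current_tool_pos())-d*step
        s+=step; f=-(F(2)-f0)@d
        if f>force: return s,round(f,1)
    return s,round(f,1)
def boards(d):
    P=cloud(d);o=[]
    for m,a,c in blobs(white(d)&(P[...,2]>.005)&(P[...,2]<.04)&(P[...,0]>.25)&(P[...,0]<.7)&(abs(P[...,1])<.27),900,3000):
        zm=np.median(P[m][:,2]); f=rect(m,d,zm); o.append((f[0],f[1],f[2],zm))
    return o
def pick_board(xy,a):
    go(xy,.15,a); r.set_gripper(.9,60); lin(xy,.05); lin(xy,.026,.05)
    f0=F(); r.set_gripper(0,60); print("grip",round(r.current_opening(),3)); lin(xy,.17); r.sleep(.2); print("weight",(F()-f0).round(2))
def place_board(k,da=0):
    zt=.026+.018*(k+1); xy=JIG-.007*JX-.007*JY
    go(xy,.17,JA); lin(xy,zt+.008); print("down",push([0,0,-1],.016,4),np.round(r.current_tool_pos(),4))
    p=np.array(r.current_tool_pos()); r.move_linear(p+[0,0,.0012],vel=.02)
    print("x",push(JX,.016,8)); print("y",push(JY,.016,8)); print("x",push(JX,.005,5))
    print("z",push([0,0,-1],.004,3)); p=np.array(r.current_tool_pos())
    print("tcp in jig",((p[:2]-JIG)@JX).round(4),((p[:2]-JIG)@JY).round(4),p[2].round(4))
    r.set_gripper(.85); lin(p[:2],.2)
E
python3 - <<'E'
from h import *
b=boards(optics.get_image("top"))
for x in b: print(x)
b=min(b,key=lambda t:t[0][1]); pick_board(b[0],b[1]); place_board(0)
d=optics.get_image("top");cv2.imwrite("pics/top1.png",d["pixels"][:,:,::-1]);print(r.current_t())
for x in boards(d): print(x)
E
```

```text
(array([0.47824001, 0.01608362]), np.float32(-0.13799751), [0.05569952353835106, 0.17971816658973694], np.float64(0.0170936130833923))
(array([0.46837568, 0.12855685]), np.float32(0.06476629), [0.05675426498055458, 0.17968104779720306], np.float64(0.016660572358244696))
(array([ 0.46055043, -0.13468878]), np.float32(-0.036257863), [0.05727282911539078, 0.17862628400325775], np.float64(0.017300829080231894))
grip 0.633
weight [-0.16  0.25 -1.61]
down (0.010000000000000002, np.float64(12.3)) [ 0.4872 -0.3681  0.0447]
x (0.008, np.float64(11.4))
y (0.007, np.float64(12.6))
x (0.003, np.float64(10.1))
z (0.001, np.float64(4.9))
tcp in jig 0.0002 -0.0023 0.0447
17.5417
(array([0.47824389, 0.01608333]), np.float32(-0.13799727), [0.05570443347096443, 0.179734006524086], np.float64(0.016989817982340227))
(array([0.46841073, 0.12794647]), np.float32(0.06476641), [0.057947561144828796, 0.17966149747371674], np.float64(0.016789050657733506))
```

View pics/top1.png

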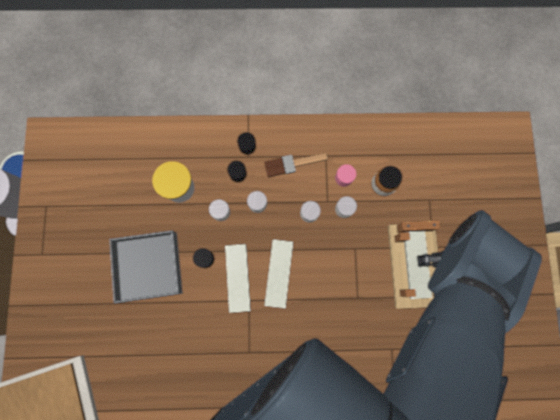

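The first board is on the jig (418,265), its edge along the posts at column ~407. The other boards haven't moved. I'll do those next.

```bash
cat >> h.py <<'E'
def pile(d):
    """top white board on jig: rect in jig frame, height"""
    P=cloud(d); L=P[...,:2]-JIG; x,y=L@JX,L@JY
    m=white(d)&(abs(x)<.12)&(abs(y)<.07)&(P[...,2]>.025)&(P[...,2]<.1)
    for m,a,c in blobs(m,300,4000):
        z=np.median(P[m][:,2]); f=rect(m,d,z); print("pile",a,((f[0]-JIG)@JX).round(4),((f[0]-JIG)@JY).round(4),(f[1]-JA).round(3),np.round(f[2],3),"z",z.round(4))
E
python3 - <<'E'
from h import *
for k in(1,2):
    b=boards(optics.get_image("top")); print(len(b))
    b=min(b,key=lambda t:t[0][1]); print(b); pick_board(b[0],b[1]); place_board(k)
go([.45,0.25],.3,0)
d=optics.get_image("top");print(r.current_t());pile(d)
s=optics.get_image("scene");pile(s)
v=np.vstack([cv2.resize(d["pixels"][200:330,350:480],None,fx=2.3,fy=2.3),cv2.resize(s["pixels"][110:240,100:230],None,fx=2.3,fy=2.3)])
cv2.imwrite("pics/p2.png",v[:,:,::-1])
for x in boards(d): print(x)
E
```

```text
2
(array([0.47856951, 0.0160379 ]), np.float32(-0.13799703), [0.055700331926345825, 0.18038468062877655], np.float64(0.01707657693932818))
grip 0.636
weight [-0.26  0.23 -1.55]
down (0.010000000000000002, np.float64(11.5)) [ 0.4872 -0.3681  0.0627]
x (0.009000000000000001, np.float64(11.5))
y (0.007, np.float64(8.9))
x (0.002, np.float64(5.7))
z (0.001, np.float64(5.2))
tcp in jig 0.0012 -0.0021 0.0628
1
(array([0.46838787, 0.12848662]), np.float32(0.06654811), [0.056772783398628235, 0.17960062623023987], np.float64(0.01688683238290767))
grip 0.633
weight [-0.07  0.47 -1.68]
down (0.010000000000000002, np.float64(9.8)) [ 0.4872 -0.368   0.0807]
x (0.009000000000000001, np.float64(12.6))
y (0.007, np.float64(8.5))
x (0.002, np.float64(5.2))
z (0.001, np.float64(5.0))
tcp in jig 0.0009 -0.0022 0.0807
54.8833
pile 1699 0.0017 0.0048 -0.004 [0.07  0.181] z 0.0713
pile 803 -0.0035 0.0116 -0.002 [0.081 0.172] z 0.0716
```

View pics/p2.png

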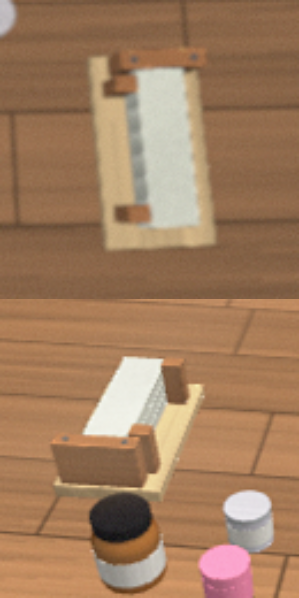

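The pile is flush: in the top crop the top board's face lies against the posts and batten, and in the scene crop the board sides line up. The measured top is z≈0.0715. Next, the tins.

```bash
cat >> h.py <<'E'
def tins(d):
    P=cloud(d);o=[]
    for m,a,c in blobs(white(d)&(P[...,2]>.04)&(P[...,2]<.06)&(P[...,0]>.58)&(P[...,0]<.76)&(abs(P[...,1])<.26),150,500):
        zm=np.median(P[m][:,2]); f=rect(m,d,zm); o.append((f[0],f[2],zm))
    return o
E
python3 - <<'E'
from h import *
d=optics.get_image("top"); t=tins(d)
if len(t)<4: go([.4,.35],.3,0); d=optics.get_image("top"); t=tins(d)
for x in t: print(x)
pile(d); nf=ne=0
for xy,_,_ in sorted(t,key=lambda x:-x[0][1]):
    go(xy,.15,0); r.set_gripper(.85,30); lin(xy,.08); lin(xy,.03,.06); f0=F(); r.set_gripper(0,30); o=r.current_opening()
    lin(xy,.1,.1); r.sleep(.3); w=-(F(5)-f0)[2]; full=w>1.9; print(xy,"open",round(o,3),"W",round(w,2),full)
    lin(xy,.2)
    if full: tgt=JIG+(-.037 if nf==0 else .037)*JX; a=JA; z=.072+.03; nf+=1
    else: tgt=CR+[(-.037 if ne==0 else .037),0]; a=0; z=.035; ne+=1
    go(tgt,.2,a); lin(tgt,z+.012); lin(tgt,z+.004,.03); print("down",push([0,0,-1],.01,2.5),np.round(r.current_tool_pos(),4))
    r.set_gripper(.85); lin(tgt,.2); print(r.current_t())
go([.4,.0],.4,0)
d=optics.get_image("top");s=optics.get_image("scene");pile(d)
np.savez("/tmp/top3.npz",**d);np.savez("/tmp/scene3.npz",**s)
cv2.imwrite("pics/s3.png",np.vstack([d["pixels"][100:330],s["pixels"][80:310]])[:,:,::-1])
E
```

```text
(array([0.67634237, 0.0735244 ]), [0.04930250346660614, 0.05046462640166283], np.float64(0.048836648301739505))
(array([ 0.65556228, -0.17302236]), [0.04958787560462952, 0.05070948228240013], np.float64(0.04930393693723323))
(array([0.65299857, 0.17712702]), [0.04894828423857689, 0.050282493233680725], np.float64(0.048600768900253))
(array([ 0.64465404, -0.07234828]), [0.05040412023663521, 0.0512225516140461], np.float64(0.0493735949981422))
pile 1698 0.0017 0.0049 -0.004 [0.071 0.181] z 0.0712
[0.65299857 0.17712702] open 0.601 W 0.73 False
down (0.004, np.float64(6.2)) [0.4661 0.3721 0.0355]
65.65
[0.67634237 0.0735244 ] open 0.602 W 3.79 True
down (0.004, np.float64(5.6)) [ 0.4563 -0.3614  0.1025]
76.5
[ 0.64465404 -0.07234828] open 0.604 W 1.77 False
down (0.004, np.float64(4.8)) [0.5401 0.3721 0.0356]
88.075
[ 0.65556228 -0.17302236] open 0.601 W 3.06 True
down (0.004, np.float64(5.0)) [ 0.5302 -0.3595  0.1025]
98.6917
pile 1057 0.0017 0.0047 -0.004 [0.07  0.181] z 0.0712
```

View pics/s3.png

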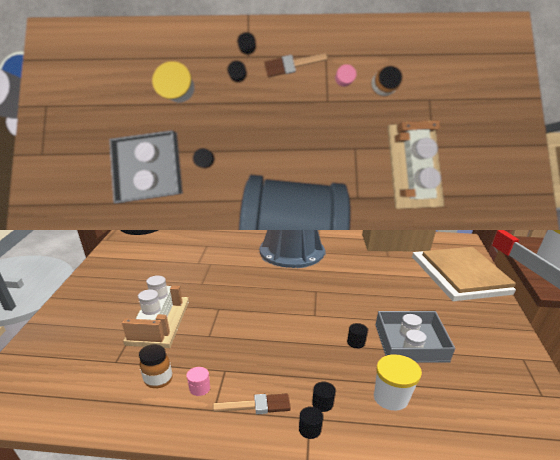

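The top half of the picture shows two tins in the crate (145,152), (144,180) and two on the pile (425,147), (428,177). The bystanders are unmoved. The tin at crate x=0.540 read 1.77 N, which fits neither class, so I'll weigh it again in free air at a fixed pose.

```bash
python3 - <<'E'
from h import *
for dx in(.037,-.037):
    p=CR+[dx,0]; go(p,.15,0); r.set_gripper(.6); r.sleep(.4); f0=F(8); r.set_gripper(.85,30)
    lin(p,.08); lin(p,.0375,.05); r.set_gripper(0,30); lin(p,.15); r.sleep(.5); w=[-(F(8)-f0)[2] for _ in range(2)]
    lin(p,.047); lin(p,.040,.03); print(dx,w,"down",push([0,0,-1],.008,2)); r.set_gripper(.85); lin(p,.2)
go([.4,.0],.4,0)
T=optics.get_image("top");S=optics.get_image("scene");print(r.current_t())
for d in(T,S):
    P=cloud(d); pile(d)
    for m,a,c in blobs(white(d)&(P[...,2]>.113)&(P[...,2]<.13)&(P[...,1]<-.25)&(P[...,0]<.62),60,600):
        f=rect(m,d,.122); print("tin on pile",((f[0]-JIG)@JX).round(4),((f[0]-JIG)@JY).round(4),np.round(f[2],3),np.median(P[m][:,2]).round(4))
    for m,a,c in blobs(white(d)&(P[...,2]>.048)&(P[...,2]<.065)&(P[...,1]>.32)&(P[...,1]<.42)&(P[...,0]<.6),60,600):
        f=rect(m,d,.055); print("crate tin",f[0]-CR,np.round(f[2],3),np.median(P[m][:,2]).round(4))
E
```

```text
0.037 [np.float64(0.7875205318841946), np.float64(0.3300881252546779)] down (0.003, np.float64(9.5))
-0.037 [np.float64(0.310409503464613), np.float64(0.39905354642223395)] down (0.003, np.float64(10.7))
121.2417
pile 1061 0.0017 0.0049 -0.004 [0.071 0.181] z 0.0712
tin on pile 0.0374 0.001 [0.051 0.052] 0.1214
tin on pile -0.037 0.0007 [0.05  0.052] 0.1213
crate tin [ 0.03732052 -0.00131588] [0.051 0.052] 0.0531
crate tin [-0.03597675 -0.00170778] [0.049 0.053] 0.0532
pile 567 0.0007 0.0051 0.154 [0.09  0.166] z 0.0726
tin on pile -1.2026 -0.1869 [0.066 0.11 ] 0.1214
tin on pile -0.0294 0.0037 [0.05  0.063] 0.1217
tin on pile 0.0435 0.0032 [0.051 0.063] 0.1215
crate tin [-0.03421909 -0.00040807] [0.049 0.054] 0.0546
crate tin [ 4.14478989e-02 -6.16521835e-05] [0.051 0.053] 0.0548
```

```bash
python3 - <<'E'
from h import *
T=optics.get_image("top");S=optics.get_image("scene")
for d in(T,S):
    P=cloud(d); L=P[...,:2]-JIG; x,y=L@JX,L@JY; w=white(d)|True
    for z0 in(.027,.045,.063):
        m=(abs(P[...,2]-z0)<.006)&(abs(x)<.055)&(y>.015)&(y<.045)
        if m.sum()>8: k=np.polyfit(x[m],y[m],1); print("side z",z0,m.sum(),"y",np.median(y[m]).round(4),"slope",k[0].round(3))
    m=white(d)&(P[...,2]>.068)&(P[...,2]<.078)&(abs(x)<.11)&(abs(y)<.05)
    f=rect(m,d,.072);print("top",((f[0]-JIG)@JX).round(4),((f[0]-JIG)@JY).round(4),(f[1]-JA).round(3),np.round(f[2],3))
E
```

```text
side z 0.027 69 y 0.0259 slope 0.024
side z 0.045 57 y 0.0258 slope 0.007
side z 0.063 66 y 0.0256 slope 0.006
top 0.0016 -0.0008 0.003 [0.058 0.181]
side z 0.027 25 y 0.0266 slope 0.041
side z 0.045 32 y 0.0266 slope 0.009
side z 0.063 45 y 0.0265 slope 0.001
top -0.002 0.0019 -0.031 [0.057 0.17 ]
```

```bash
python3 - <<'E'
from h import *
from scipy.stats import theilslopes
for n in("top","scene"):
    d=optics.get_image(n);P=cloud(d); L=P[...,:2]-JIG; x,y=L@JX,L@JY
    for z0 in(.028,.046,.064):
        m=(abs(P[...,2]-z0)<.005)&(abs(x)<.06)&(y>.02)&(y<.035)
        print(n,z0,m.sum(),np.round(theilslopes(y[m],x[m])[:2],4))
print(r.current_t())
E
```

```text
top 0.028 50 [0.0041 0.0259]
top 0.046 53 [0.0028 0.0258]
top 0.064 66 [-0.002   0.0254]
scene 0.028 21 [-0.0063  0.0264]
scene 0.046 32 [-0.0032  0.0265]
scene 0.064 45 [0.0029 0.0267]
121.4417
```

All three boards are square and flush, so I'm handing in.

```bash
python3 -c "
from cell import r
print(r.hand_in(), r.current_t())"
```

```text
the job is handed in; nothing more can be done
the job is handed in; nothing more can be done
```

I handed the job in at about 121 s, without seeing the judge's result: three boards piled square on the jig, the two full tins standing on the top board, the two empties in the crate, and the jar, tub and brush untouched.

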